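# Close the pallet layer, set the clamp leg to its mark and lock the cam

### The arm

A 7-joint arm with a two-finger parallel gripper is mounted at the origin on a cart in front of the work surface, level with it; the furniture and walls round the work are solid. World frame = base frame: x ahead of the robot, y to its left, z up, the work surface at z = 0. Lengths are in m, angles in rad, forces in N, time in s.
With the tool pointing down it reaches from about 0.4 to 0.85 m from the base axis. Payload 10.4 kg.
Tool frame: the origin (TCP) lies on the centre line of the jaws, within the pads' length; the fingertips stand r.finger_overhang ahead of it and the grasp point (between the pads) lies 5 mm behind it (r.finger_overhang is the distance from the TCP to the fingertips, in m); z points along the fingers, y is the line along which they close (so a half turn about z gives the same grasp; the last joint's range is limited). The gripper opens to 87 mm and grips with 3 to 60 N. Pads are 19 mm wide; open, the fingers measure 117 mm over their backs; the gripper's body (75 mm by 190 mm) begins 51 mm behind the grasp point.
Start: joints at [1.284, 0.332, -0.065, 1.46, 0.022, 1.35, -0.088], TCP at [0.163, -0.603, 0.237] pointing down, gripper open.
Joint ranges: [-2.6, 2.6], [-0.5, 2.12], [-1.47, 1.34], [0.16, 2.42], [-1.27, 4.41], [0.06, 2.06], [-2.6, 2.6]. Speed limits (rad/s): [2.22, 2.22, 2.79, 2.79, 3.14, 3.14, 3.14].

### API

Orientations are given as a unit quaternion [x, y, z, w].
In Python, from bench import read_state, viewer, r gives the robot as it stands.
- The arm moves only by the tool carry_out, never from a script. Its argument "moves" is a list of rows, each a list of 6 numbers: the shift along the tool's x, y, z in units of 40 mm (1.0 is 40 mm), then the turn, a rotation vector about the tool's x, y, z in units of 8 degrees (1.0 is 8 degrees). A call has 1 to 20 rows; each row shifts and turns the commanded pose from where the row before left it, along the tool's axes as they then stand; what a row does not reach is not made up. A row lasts 1/8 s, in which the tool goes at most 62.5 mm and 10.7 degrees, less where a joint would pass 70% of its speed; a pose out of reach is approached as far as the arm can. A call is refused whole if a number of a shift passes 1 or a number of a turn 1, either way. A call with a gripper value outside its range is refused whole. "fingers" is the finger opening in mm, from 0 to 87, set as the call begins (left out, the last holds). The fingers move at their own pace and stop on an object; "force" is the grip in N (left out, the last holds). Time passes only in rows, so rows that do not move let the fingers close. It gives the time, the measured TCP pose, the force, the opening and the grip force at its end, in the units of the state.
- read_state(): the state, without advancing time (a new reading comes with each control period).
- viewer.camera(name): name is "side" or "top" or "wrist"; returns a dict with "pixels" (400x640x3 uint8, red, green, blue), "range_z" (400x640 float32, m along the optical axis (not along the pixel's ray), 0 where there is no reading), "fx", "fy", "cx", "cy" (pixels), "xyz" and "orientation" of the camera in the world. Camera axes: x right, y down, z forward; pixel columns grow to the right and rows downward; lengths in m; the calibration is good to about 2 mm. A picture is of the moment at which its call begins.
- r.close_job(): hands the job in; it is judged then, once.
The state is a dict: "time": time; "joint_positions": joint angles; "joint_vel": joint speeds; "joint_torque": joint torques, N m; "ee_pos": TCP position; "eef_rot": TCP orientation; "ft_force": force on the tool from outside, world axes, zero at the start; "torque": the same for the moment, N m; "width": finger opening in m; "grip_force": force on a finger pad.
Only numpy, scipy, OpenCV 4.12 (cv2) and the standard library are available. Lean on these libraries where they do the work, as an engineer would, in place of code of your own. Each camera call takes 0.05 s, during which the arm holds its last target. There are 200 camera calls.

### The job

Finish the layer on the pallet board: lay the loose staple box flat and crosswise, centred, across the ends of the two boxes already there, leaving those two in place. Then slide the spring-loaded clamp leg toward the boxes until its yellow pointer stands at the red mark, and while holding it there swing the orange cam lever, which stands astride the leg's black fin, over, away from the robot, to its closed end. Do not let go: finish while still holding the leg at the mark, with the lever closed, and leave the tape measure and the stapler alone.

Things in the scene. Friction and masses are not known exactly. Their poses are not given: they have to be found in the camera images.
- pallet_board: Plywood board fixed to the bench, 150 (x) x 300 (y) mm, flat top at 14 mm; origin: centre of its underside. x points roughly away from the robot, y along the clamping line (roughly to the robot's left). Aluminium end wall at the -y end (inner face y = -105 mm, top 47 mm). Two guide rails for the leg (x = +-40 mm, 9 wide, top 24 mm, y = 46 to 148 mm). Clear between wall and leg.
- box_spot (a point): Point on the board's top where the centre of the last box's underside belongs (2 mm clear of the two laid boxes); its axes are the board's. The box should finish with its long side along x, centred here within about 10 mm. It may be set down up to 30 mm farther toward +y: the leg then pushes it home.
- mark (a point): Centre of the red mark line across the near guide rail and the board's top beside it, at 26 mm above the bench; its axes are the board's. The leg is at its length mark when leg_pointer has the same y here.
- leg: Sliding clamp leg, axes as the board. A spring pulls it to +y (3 N open, 5 N at the mark) whenever not held. Origin: at bench height in the plane of its rubber face; starts 74 mm short of the mark. From it (mm): stop plate 90 wide, y 0 to 8, top 44; sled 66 wide, y 6 to 76, top 27, ribs to 40; black grip fin 10 thick, y 52 to 62, x -55 to 50, top 78. It meets the boxes 5 mm past the mark.
- leg_fin (a point): Middle of the fin's top edge thickness, 30 mm to -x of the leg's centre line: here fingers closing along board y can straddle the fin clear of the open lever. Fingertips at 42 to 50 mm above the bench clear all below. Closed loosely round the fin (a millimetre or so of play), they can slide along it in +x and push both lever arms over; the fin's +x end is 80 mm from here.
- leg_pointer (a point): Tip of the yellow pointer (5 mm wide) that sticks out of the leg toward the robot from under the fin, in line with the fin, 26 mm above the bench; it moves with the leg along y and comes level with the mark.
- cam (a joint): Angle of the orange cam lever, rad: 0 open (leaning 0.5 rad from upright toward -x), 1.0 closed (leaning 0.5 rad toward +x, at its stop). Starts at 0 to 0.15, stays where left, takes about 2 to 5 N. Two arms 16 mm wide, 8 mm thick, one each side of the fin (8.5 to 24.5 mm from its mid-plane), 55 mm from pivot to tip.
- cam_pivot (a point): On the lever's pivot axis (parallel to board y) in the fin's mid-plane: 35 mm to +x of the leg's centre line, 26 mm above the bench.
- cam_tip (a point): Tip of the lever, in the fin's mid-plane between the two arms.
- box_last: Loose box of staples, white and blue, 36 (x) x 62 (y) x 22 (z) mm, 90 g, flat on the bench; origin at the centre of its underside. Can be gripped across 36 mm or at its 62 mm ends.
- box_a: Equal box of staples, already laid on the board against the end wall, long side along board y, nearer to the robot. Origin at the centre of its underside.
- box_b: Equal box beside box_a, on the side away from the robot. The two together are 73 mm wide in x, and reach from y = -105 to -43 mm on the board.
- tape_measure: Yellow tape measure, 35 x 66 x 64 mm, a bystander; origin at the centre of its underside.
- stapler: Red and black stapler, 32 x 142 x 54 mm, a bystander; origin at the centre of its underside.
Not all that is in view belongs to the job. Leave any brown look-alike of the box_last alone. Leave any green look-alike of the box_a alone.

How it is judged:
On the way, in this order (a step that is already met when the one before it is completed fails the run):
1. the loose box lies flat and crosswise on the board in front of the two laid boxes, released, the leg still back (x of box_last in the frame of pallet_board between -0.013 and 0.013 m and angle between the y axis of box_last and the x axis of pallet_board, either way round below 0.15 rad and z of box_last in the frame of pallet_board between 0.01 and 0.019 m and y of box_last in the frame of pallet_board between -0.033 and 0.025 m and contact force between the fingers and box_last below 0.1 N and y of leg_pointer in the frame of mark above 0.02 m), for 0.2 s.
2. the leg is held with its pointer at the mark, the lever still open (y of leg_pointer in the frame of mark between -0.004 and 0.004 m and contact force between the fingers and leg above 1.5 N and value of joint cam below 0.35 rad), for 0.2 s.
3. the lever is closed while the leg is held at the mark (y of leg_pointer in the frame of mark between -0.004 and 0.004 m and contact force between the fingers and leg above 1.5 N and value of joint cam above 0.88 rad), for 0.2 s.
At the end, for the whole second after the job is handed in: Ends holding: fingers on the leg (over 1.5 N), pointer within 4 mm of the mark, lever over 0.88 rad, leg and box at rest; last box flat, crosswise within 0.15 rad, centred within 13 mm, between leg and laid boxes, not touched; laid boxes within 7 mm of their places (all of step 3 and linear speed of each of leg, box_last below 0.01 m/s and x of box_a in the frame of pallet_board between -0.028 and -0.012 m and y of box_a in the frame of pallet_board between -0.08 and -0.066 m and x of box_b in the frame of pallet_board between 0.012 and 0.028 m and y of box_b in the frame of pallet_board between -0.08 and -0.066 m and x of box_last in the frame of pallet_board between -0.013 and 0.013 m and angle between the y axis of box_last and the x axis of pallet_board, either way round below 0.15 rad and z of box_last in the frame of pallet_board between 0.01 and 0.019 m and y of box_last in the frame of pallet_board between -0.033 and -0.017 m and contact force between the fingers and box_last below 0.1 N); the arm keeps its last pose, push and grip.
It fails at once if the lever is swung (beyond 0.45 rad) while the leg is more than 8 mm off its mark (value of joint cam above 0.45 rad and (y of leg_pointer in the frame of mark below -0.008 m or y of leg_pointer in the frame of mark above 0.008 m)).
It fails at once if the tape measure is shifted by more than 20 mm (distance of tape_measure from where it was at the start of the episode above 0.02 m).
It fails at once if the stapler is shifted by more than 20 mm (distance of stapler from where it was at the start of the episode above 0.02 m).
It also fails if it takes over 48 s, if anything falls off the work surface, if the arm or the gripper's body presses on something with over 40 N, if the wrist force passes 120 N, or if a joint passes its speed limit or range.

## Working session

There is one attempt and no reset: what is moved stays moved. The work goes in short steps, Python scripts to look and compute and a tool call to move; the robot and the scene stay as the last step left them, time stands still between calls to the robot, and variables do not carry over. Pictures are saved under pics/ and viewed, at most 10 in all, crops included, and the job is handed in when it is done.

Besides the shell and the picture viewer there is one more tool, called after ">>>" as name([rows], argument=value, ...), one row to a line, values as JSON. carry_out: Moves the arm, as the interface text tells. Its arguments: {"type":"object","properties":{"moves":{"type":"array","items":{"type":"array","items":{"type":"number"}}},"fingers":{"type":"number"},"force":{"type":"number"}},"required":["moves"]}

```bash
ls; mkdir -p pics
cat > h.py <<'E'
import numpy as np, cv2
from scipy.spatial.transform import Rotation as R
from bench import read_state, viewer, r
def cam(n,save=None):
    c=viewer.camera(n); np.savez(n+'.npz',**{k:np.array(v) for k,v in c.items()})
    if save: cv2.imwrite('pics/'+save,cv2.cvtColor(c['pixels'],cv2.COLOR_RGB2BGR))
    return c
def load(n): return dict(np.load(n+'.npz'))
def pts(c):
    z=c['range_z']; v,u=np.mgrid[:400,:640]
    p=np.stack([(u-c['cx'])/c['fx']*z,(v-c['cy'])/c['fy']*z,z],-1)
    return p@R.from_quat(c['orientation']).as_matrix().T+c['xyz']
def atz(c,u,v,h):
    d=R.from_quat(c['orientation']).as_matrix()@np.array([(u-c['cx'])/c['fx'],(v-c['cy'])/c['fy'],1])
    return c['xyz']+d*(h-c['xyz'][2])/d[2]
E
python3 - <<'E'
from h import *
c=cam('top','top1.png'); cam('side','side1.png')
s=read_state(); print(s, r.finger_overhang); print(c['xyz'],c['orientation'])
E
```

```text
pics
{'time': 0.1, 'joint_positions': array([ 1.28441389,  0.3327696 , -0.06470159,  1.46086028,  0.02161886,
        1.34992757, -0.08849062]), 'joint_vel': array([-0.00062237,  0.00024797, -0.00199035, -0.0012571 , -0.00058728,
        0.00153094,  0.00207416]), 'joint_torque': array([ 9.08356669e-04, -6.24539638e+01,  2.43731128e-02, -3.90720284e+01,
       -6.13448233e-02,  3.65426356e-02,  1.22941955e-05]), 'ee_pos': array([ 0.16286175, -0.6030568 ,  0.2358565 ]), 'eef_rot': array([ 9.91312499e-01,  1.31526145e-01, -1.21653818e-04, -6.22589249e-04]), 'ft_force': array([1.07532738, 1.33441205, 0.59262042]), 'torque': array([-0.02867814,  0.00583533, -0.03159761]), 'grip_force': 0.0, 'width': 0.0869697767347056} 0.014
[ 0.21194836 -0.04345051  1.41279281] [ 0.72153852 -0.68316571  0.07488095 -0.08402148]
```

View pics/top1.png

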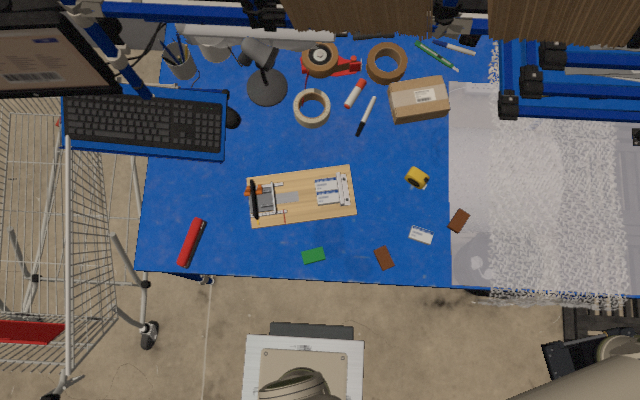

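View pics/side1.png

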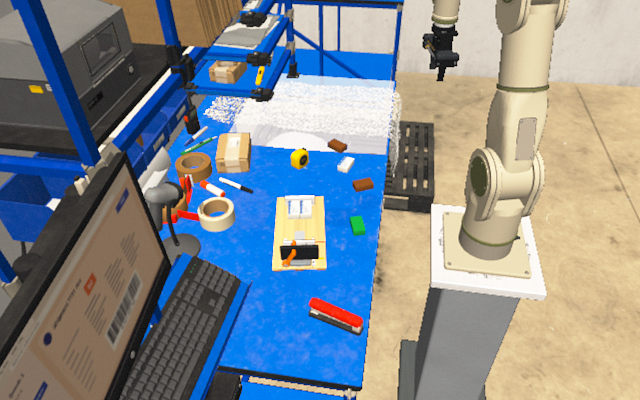

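The top view shows the board at about (300,196). The white and blue box is at (421,235), with brown look-alikes at (384,258) and (459,220) and a green one at (313,255). The tape measure is at (417,179) and the stapler at (191,242). Only (421,235) is white and blue, so I'll confirm it in an enlarged crop.

Run:
```python
from h import *
c=load('top'); im=cv2.cvtColor(c['pixels'],cv2.COLOR_RGB2BGR)
a=cv2.resize(im[155:240,235:368],None,fx=6,fy=6,interpolation=cv2.INTER_CUBIC)
b=cv2.resize(im[160:275,370:480],None,fx=5,fy=5,interpolation=cv2.INTER_CUBIC)
cv2.imwrite('pics/boardcrop.png',a); cv2.imwrite('pics/boxcrop.png',b)
P=pts(c)
for n,(u,v) in dict(box=(421,235),tape=(417,179),stap=(191,242),green=(313,255),br=(384,258),bd=(300,212),bench=(250,150)).items(): print(n,P[v,u].round(4))
# box blob by height
m=(P[...,2]>0.012)&(P[...,2]<.035); m[:215]=0;m[250:]=0;m[:,:400]=0;m[:,440:]=0
q=P[m]; print(len(q),q.mean(0),cv2.minAreaRect(((q[:,:2])*1000).astype(np.float32)))
m=(P[...,2]>0.008)&(P[...,2]<.1); m[:160]=0;m[232:]=0;m[:,:238]=0;m[:,362:]=0
q=P[m]; print(len(q),cv2.minAreaRect(((q[:,:2])*1000).astype(np.float32)))
```

```text
box [ 0.4417 -0.3033  0.0235]
tape [ 0.5913 -0.2837  0.0606]
stap [0.3844 0.3245 0.0486]
green [ 0.3706 -0.0079  0.0191]
br [ 0.3728 -0.2031  0.0206]
bd [0.4914 0.0362 0.0085]
bench [0.6702 0.195  0.    ]
304 [ 0.44425757 -0.304179    0.02072523] ((445.0642395019531, -304.5378723144531), (62.22386169433594, 37.93772888183594), 74.25880432128906)
5249 ((558.8560180664062, 31.144073486328125), (189.20852661132812, 324.0418395996094), 10.6250581741333)
```

View pics/boardcrop.png

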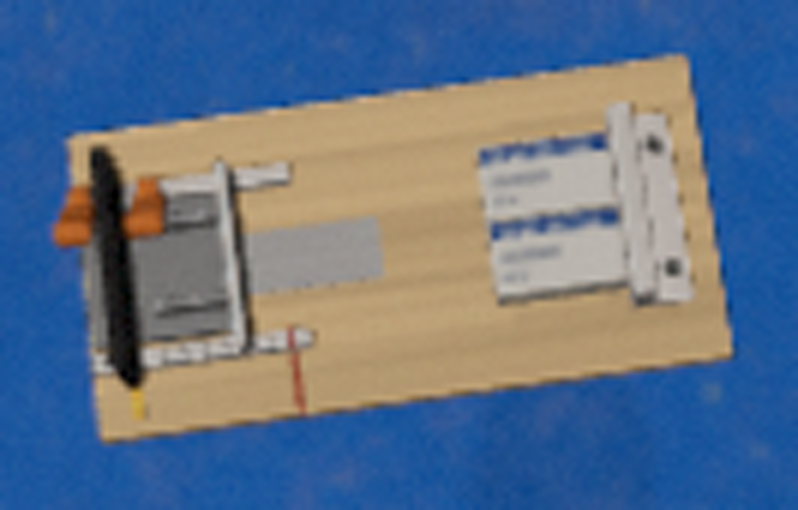

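View pics/boxcrop.png

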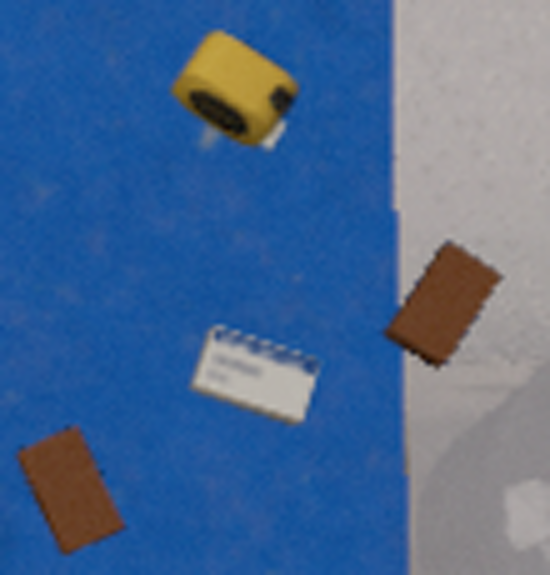

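The crops confirm that the white and blue box at (421,235) is box_last. The board corners in the crop are (68,135), (686,57), (732,354) and (102,440). The red mark runs from (289,330) to (303,413), and the pointer is at (138,415).

Run:
```python
from h import *
c=load('top')
f=lambda x,y,h:atz(c,235+(x+.5)/6-.5,155+(y+.5)/6-.5,h)
C=[f(*p,.014) for p in [(68,135),(686,57),(732,354),(102,440)]]
C=np.array(C)[:,:2]; print(C.round(4), 'L',np.linalg.norm(C[0]-C[1]),np.linalg.norm(C[3]-C[2]),'W',np.linalg.norm(C[0]-C[3]),np.linalg.norm(C[1]-C[2]))
ctr=C.mean(0); y=(C[0]+C[3]-C[1]-C[2]); x=C[0]+C[1]-C[2]-C[3]
th=[np.arctan2(-y[0],y[1]),np.arctan2(x[1],x[0])]; print('ctr',ctr,'yaw',np.degrees(th))
t=th[0]; M=np.array([[np.cos(t),-np.sin(t)],[np.sin(t),np.cos(t)]])
B=lambda p:((p[:2]-ctr)@M*1000).round(1)
print('mark',B(f(291,340,.024)),B(f(303,413,.014)),'ptr',B(f(138,415,.026)),'boxes',B(f(490,222,.036)),B(f(498,303,.014)))
g=lambda x,y,h:atz(c,370+(x+.5)/5-.5,160+(y+.5)/5-.5,h)
Q=np.array([g(*p,.022)[:2] for p in [(213,327),(318,357),(302,417),(193,385)]]);print(Q.round(4),Q.mean(0),np.linalg.norm(np.diff(Q,axis=0),axis=1))
print('box long dir deg',np.degrees(np.arctan2(*(Q[0]-Q[1]+Q[3]-Q[2])[::-1])))
s=read_state(); T=R.from_quat(s['eef_rot']).as_matrix(); print(T.round(3))
```

```text
[[ 0.5838  0.1973]
 [ 0.6384 -0.0958]
 [ 0.4943 -0.1235]
 [ 0.4376  0.1685]] L 0.29818121597794817 0.2974885599087552 W 0.14904294953516192 0.14664540863982858
ctr [0.53851614 0.03661063] yaw [10.7729809  11.01844634]
mark [-41.1  54.9] [-74.3  53.9] ptr [-67.3 129.2] boxes [ -0.3 -44.4] [-34.4 -43.4]
[[ 0.4687 -0.2788]
 [ 0.455  -0.3372]
 [ 0.421  -0.3286]
 [ 0.4355 -0.2683]] [ 0.44505966 -0.30320628] [0.05995829 0.03509125 0.06203986]
box long dir deg 76.58529723974121
[[ 0.965  0.261 -0.   ]
 [ 0.261 -0.965  0.001]
 [-0.    -0.001 -1.   ]]
```

```bash
cat >> h.py <<'E'
def plan(p,ang,rotfirst=True):
    """shift in units of 40mm along tool axes after turning; turn in units of 8 deg about tool z (tool y world angle -> ang deg)"""
    s=read_state(); T=R.from_quat(s['eef_rot']).as_matrix(); a=np.degrees(np.arctan2(T[1,1],T[0,1]))
    d=(ang-a+180)%360-180
    tilt=T.T@np.array([0,0,-1.])
    a2=np.radians(ang if rotfirst else a); ty=np.array([np.cos(a2),np.sin(a2),0]); tz=np.array([0,0,-1.]); tx=np.cross(ty,tz)
    D=np.array(p)-s['ee_pos']; print('t',s['time'].__round__(2) if hasattr(s['time'],'__round__') else s['time'],'at',s['ee_pos'].round(4),'ang',a.round(2),'turn units',(-d/8).round(3),'shift units',(np.array([D@tx,D@ty,D@tz])/.04).round(3),'w',s['width'].round(4),'F',s['ft_force'].round(1),'grip',np.round(s['grip_force'],1),'tilt',tilt.round(3))
E
python3 -c "
from h import *
plan([.445,-.3035,.13],-103.4)"
```

```text
Traceback (most recent call last):
  File "h.py", line 22, in plan
    D=np.array(p)-s['ee_pos']; print('t',s['time'].__round__(2) if hasattr(s['time'],'__round__') else s['time'],'at',s['ee_pos'].round(4),'ang',a.round(2),'turn units',(-d/8).round(3),'shift units',(np.array([D@tx,D@ty,D@tz])/.04).round(3),'w',s['width'].round(4),'F',s['ft_force'].round(1),'grip',np.round(s['grip_force'],1),'tilt',tilt.round(3))
                                                                                                                                                                                                                                                     ^^^^^^^^^^^^^^^^
AttributeError: 'float' object has no attribute 'round'
```

```bash
sed -i "s/s\['width'\].round(4)/round(s['width'],4)/" h.py
python3 -c "
from h import *
plan([.445,-.3035,.13],-103.4)"
```

```text
t 0.1 at [ 0.1629 -0.6031  0.2359] ang -74.88 turn units 3.564 shift units [ 5.126 -8.92   2.646] w 0.087 F [1.1 1.3 0.6] grip 0.0 tilt [0.    0.001 1.   ]
```

>>> carry_out([
  [0,0,0,0,0,0.9],
  [0,0,0,0,0,0.9],
  [0,0,0,0,0,0.9],
  [0,0,0,0,0,0.86],
  [0.4,-0.7,0.1,0,0,0],
  [0.5,-0.9,0.25,0,0,0],
  [0.5,-0.9,0.25,0,0,0],
  [0.5,-0.9,0.25,0,0,0],
  [0.5,-0.9,0.25,0,0,0],
  [0.5,-0.9,0.25,0,0,0],
  [0.5,-0.9,0.25,0,0,0],
  [0.5,-0.9,0.25,0,0,0],
  [0.5,-0.9,0.3,0,0,0],
  [0.5,-0.8,0.3,0,0,0],
  [0.23,-0.22,0.2,0,0,0],
  [0,0,0,0,0,0],
], fingers=87)

```text
time: 2.1
ee_pos: [0.4449, -0.3035, 0.1298]
eef_rot: [0.993, -0.116, -0.001, -0.0]
ft_force: [-0.1, -0.9, 0.9]
width: 0.0869
grip_force: 0.0
```

Run:
```python
from h import *
c=cam('wrist','w1.png'); plan([.445,-.3035,.018],-103.4); print(c['xyz'])
P=pts(c); m=(P[...,2]>0.015)&(P[...,2]<.03)&(abs(P[...,0]-.445)<.06)&(abs(P[...,1]+.3035)<.06)
q=P[m]; print(len(q),np.median(q[:,2]),cv2.minAreaRect((q[:,:2]*1000).astype(np.float32)))
```

```text
t 2.15 at [ 0.4444 -0.3045  0.1303] ang -103.4 turn units -0.0 shift units [ 0.01  -0.028  2.807] w 0.087 F [0.3 0.6 0.8] grip 0.0 tilt [ 0.001 -0.     1.   ]
[ 0.51114222 -0.31852322  0.27856565]
2988 0.023084885694795776 ((443.5093078613281, -304.75390625), (61.99363708496094, 36.44760513305664), 73.58165740966797)
```

View pics/w1.png

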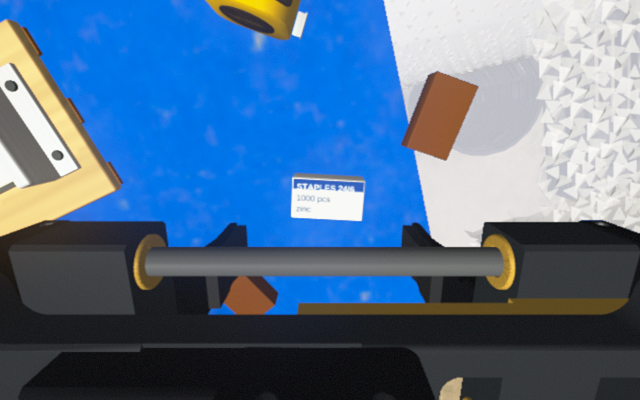

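The wrist view shows the white "STAPLES" box at (328,199), with its long side nearly along the jaw line. It measures 62 x 36 mm with its top at 23 mm, matching the description. Next I descend and grip.

>>> carry_out([
  [-0.02,0.0,0.5,0,0,0.26],
  [-0.02,0.0,0.8,0,0,0],
  [0,0,0.8,0,0,0],
  [0,0,0.5,0,0,0],
  [0,0,0.2,0,0,0],
  [0,0,0,0,0,0],
], fingers=87)

```text
time: 2.9
ee_pos: [0.4431, -0.3042, 0.0188]
eef_rot: [0.991, -0.135, -0.0, 0.0]
ft_force: [0.1, 0.3, 0.5]
width: 0.0869
grip_force: 0.0
```

>>> carry_out([
  [0,0,0,0,0,0],
  [0,0,0,0,0,0],
  [0,0,0,0,0,0],
  [0,0,0,0,0,0],
], fingers=50, force=15)

```text
time: 3.4
ee_pos: [0.4438, -0.3036, 0.019]
eef_rot: [0.991, -0.134, 0.0, 0.0]
ft_force: [-0.0, -0.4, 3.0]
width: 0.0622
grip_force: 15.0
```

>>> carry_out([
  [0,0,-0.5,0,0,0],
  [0,0,-1,0,0,0],
  [0,0,-1,0,0,0],
])

```text
time: 3.78
ee_pos: [0.4432, -0.3029, 0.1193]
eef_rot: [0.991, -0.134, -0.0, -0.0]
ft_force: [1.3, -0.2, -0.3]
width: 0.0617
grip_force: 15.0
```

Run:
```python
from h import *
t=np.radians(10.9); ctr=np.array([.5385,.0366])
w=lambda x,y: ctr+np.array([x*np.cos(t)-y*np.sin(t),x*np.sin(t)+y*np.cos(t)])
print(w(0,-.020)); plan([*w(0,-.020),.12],10.9); print(read_state()['joint_positions'].round(2))
```

```text
[0.54228191 0.01696083]
t 3.77 at [ 0.4432 -0.3029  0.1193] ang -105.43 turn units -14.542 shift units [ 7.384  3.945 -0.018] w 0.0617 F [ 1.3 -0.2 -0.3] grip 15.0 tilt [0.001 0.    1.   ]
[ 0.75  0.25 -0.27  1.82  0.08  1.08 -1.39]
```

>>> carry_out([
  [0,0,0,0,0,-0.9],
  [0,0,0,0,0,-1],
  [0,0,0,0,0,-1],
  [0,0,0,0,0,-1],
  [0,0,0,0,0,-1],
  [0,0,0,0,0,-1],
  [0,0,0,0,0,-1],
  [0,0,0,0,0,-1],
  [0,0,0,0,0,-1],
  [0,0,0,0,0,-1],
  [0,0,0,0,0,-1],
  [0,0,0,0,0,-1],
  [0,0,0,0,0,-1],
  [0,0,0,0,0,-1],
  [0,0,0,0,0,-0.64],
  [0,0,0,0,0,0],
])

```text
time: 5.78
ee_pos: [0.4434, -0.3032, 0.1183]
eef_rot: [0.637, 0.771, 0.0, -0.0]
ft_force: [-0.1, -0.6, -1.4]
width: 0.0618
grip_force: 15.0
```

>>> carry_out([
  [0.5,0.25,0,0,0,0],
  [0.9,0.5,0,0,0,0],
  [0.9,0.5,0,0,0,0],
  [0.9,0.5,0,0,0,0],
  [0.9,0.5,0,0,0,0],
  [0.9,0.5,0,0,0,0],
  [0.9,0.5,0,0,0,0],
  [0.8,0.4,0,0,0,0],
  [0.5,0.25,0,0,0,0],
  [0.18,0.15,0,0,0,0],
  [0,0,0,0,0,0],
])

```text
time: 7.15
ee_pos: [0.547, 0.017, 0.1184]
eef_rot: [0.637, 0.771, -0.0, -0.0]
ft_force: [0.7, -0.5, -0.2]
width: 0.0617
grip_force: 15.0
```

Run:
```python
from h import *
c=cam('wrist','w2.png'); plan([.5423,.017,.035],10.9)
```

```text
t 7.2 at [0.5469 0.0162 0.1183] ang 10.79 turn units -0.014 shift units [ 0.041 -0.109  2.084] w 0.0616 F [ 0.6 -0.  -0.5] grip 15.0 tilt [0. 0. 1.]
```

View pics/w2.png

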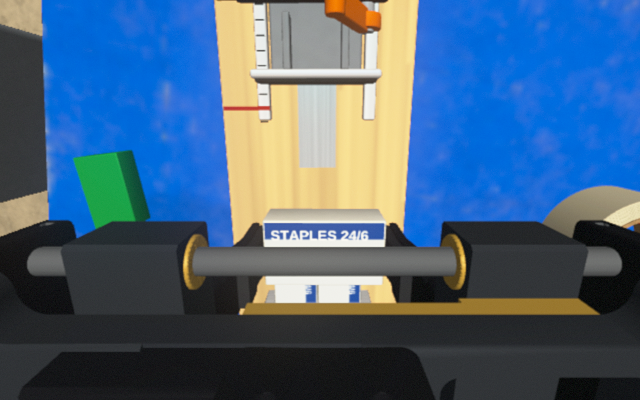

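The held box is at (325,240) and square to the board. The stop plate spans (251–382,75), the red mark is at row 108, and the rails are at 263 and 370. I'll check the board's centre line from this picture before lowering.

Run:
```python
from h import *
c=load('wrist'); P=pts(c)
t=np.radians(10.9); ctr=np.array([.5385,.0366]); M=np.array([[np.cos(t),-np.sin(t)],[np.sin(t),np.cos(t)]])
for n,u,v,h in [('plateL',251,72,.044),('plateR',382,72,.044),('railL',263.5,118,.024),('railR',369.5,118,.024),('mark',240,108,.014),('brdL',228,180,.014),('brdR',409,180,.014),('strip',317.5,166,.014)]:
    w=atz(c,u,v,h); print(n,((w[:2]-ctr)@M*1000).round(1),'depth z',P[int(v),int(u),2].round(3))
print('tcp',((read_state()['ee_pos'][:2]-ctr)@M*1000).round(1))
```

```text
plateL [-44.7  77.3] depth z 0.045
plateR [44.2 77.2] depth z 0.015
railL [-41.5  47. ] depth z 0.024
railR [39.7 46.9] depth z 0.024
mark [-61.6  54.6] depth z 0.016
brdL [-75.7  -3.4] depth z 0.014
brdR [76.  -3.5] depth z 0.0
strip [-0.6  8.4] depth z 0.016
tcp [  4.4 -21.6]
```

The centre line agrees within 1 mm. Next I lower the box and release it.

>>> carry_out([
  [0.04,-0.11,0.3,0,0,0],
  [0,0,0.7,0,0,0],
  [0,0,0.6,0,0,0],
  [0,0,0.3,0,0,0],
  [0,0,0.15,0,0,0],
  [0,0,0.07,0,0,0],
  [0,0,0,0,0,0],
  [0,0,0,0,0,0],
])

```text
time: 8.2
ee_pos: [0.5427, 0.0179, 0.0343]
eef_rot: [0.637, 0.771, 0.0, 0.0]
ft_force: [-0.0, -0.4, -2.2]
width: 0.0615
grip_force: 15.0
```

>>> carry_out([
  [0,0,0,0,0,0],
  [0,0,0,0,0,0],
  [0,0,0,0,0,0],
  [0,0,0,0,0,0],
], fingers=80)

```text
time: 8.7
ee_pos: [0.5424, 0.0179, 0.0338]
eef_rot: [0.637, 0.771, 0.0, 0.0]
ft_force: [-0.4, 0.2, 0.3]
width: 0.0797
grip_force: 0.0
```

>>> carry_out([
  [0,0,-0.3,0,0,0],
  [0,0,-0.8,0,0,0],
  [0,0,-1,0,0,0],
  [0,0,-1,0,0,0],
  [0,0,0,0,0,0],
])

```text
time: 9.32
ee_pos: [0.5442, 0.0183, 0.1616]
eef_rot: [0.637, 0.771, 0.002, 0.003]
ft_force: [-1.1, -0.2, 0.0]
width: 0.08
grip_force: 0.0
```

Run:
```python
from h import *
t=np.radians(10.9); ctr=np.array([.5385,.0366]); M=np.array([[np.cos(t),-np.sin(t)],[np.sin(t),np.cos(t)]])
c=cam('top'); P=pts(c); Q=(P[...,:2]-ctr)@M
m=(P[...,2]>.03)&(P[...,2]<.042)&(abs(Q[...,0])<.06)&(Q[...,1]>-.038)&(Q[...,1]<.04)
q=Q[m]*1000; print(len(q),cv2.minAreaRect(q.astype(np.float32)))
f=np.array([-.030,.1286]); w=ctr+M@f
plan([*w,.16],100.9); plan([*w,.16],-79.1); print(read_state()['joint_positions'].round(2))
im=cv2.cvtColor(c['pixels'],cv2.COLOR_RGB2BGR)
cv2.imwrite('pics/b2.png',cv2.resize(im[155:240,235:368],None,fx=6,fy=6,interpolation=cv2.INTER_CUBIC))
```

```text
0 ((0.0, 0.0), (0.0, 0.0), 0.0)
t 9.38 at [0.5432 0.018  0.1596] ang 10.87 turn units -11.254 shift units [ 0.777  3.695 -0.011] w 0.0804 F [-0.2 -0.5 -1.1] grip 0.0 tilt [ 0.001 -0.003  1.   ]
t 9.38 at [0.5432 0.018  0.1596] ang 10.87 turn units 11.246 shift units [-0.777 -3.695 -0.011] w 0.0804 F [-0.2 -0.5 -1.1] grip 0.0 tilt [ 0.001 -0.003  1.   ]
[ 0.51  0.29 -0.73  1.75  0.21  1.18 -0.09]
```

View pics/b2.png

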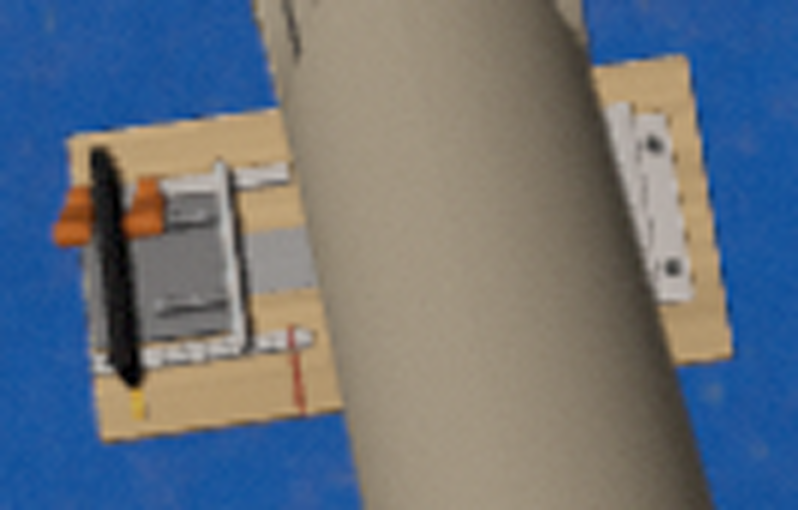

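The arm hides the placed box in this view. The fin and open lever are still at (115,265) and (110,210) in the crop. I'll turn with the wrist camera on the robot's side and go above the fin.

>>> carry_out([
  [0,0,0,0,0,-0.9],
  [0,0,0,0,0,-1],
  [0,0,0,0,0,-1],
  [0,0,0,0,0,-1],
  [0,0,0,0,0,-1],
  [0,0,0,0,0,-1],
  [0,0,0,0,0,-1],
  [0,0,0,0,0,-1],
  [0,0,0,0,0,-1],
  [0,0,0,0,0,-1],
  [0,0,0,0,0,-1],
  [0.1,0.5,0,0,0,-0.35],
  [0.2,0.9,0,0,0,0],
  [0.2,0.9,0,0,0,0],
  [0.2,0.9,0,0,0,0],
  [0.08,0.5,0,0,0,0],
  [0,0,0,0,0,0],
], fingers=40)

```text
time: 11.5
ee_pos: [0.4832, 0.1602, 0.1576]
eef_rot: [-0.096, 0.995, 0.0, -0.0]
ft_force: [-0.2, -1.1, 0.1]
width: 0.0403
grip_force: 0.0
```

```bash
cat >> h.py <<'E'
t=np.radians(10.9); ctr=np.array([.5385,.0366]); M=np.array([[np.cos(t),-np.sin(t)],[np.sin(t),np.cos(t)]])
def brd(p): return ((np.asarray(p)[...,:2]-ctr)@M*1000)
E
python3 - <<'E'
from h import *
c=cam('wrist','w3.png'); P=pts(c)
k=cam('top');Pk=pts(k); Q=brd(Pk)
m=(Pk[...,2]>.03)&(Pk[...,2]<.042)&(abs(Q[...,0])<60)&(Q[...,1]>-36)&(Q[...,1]<30)
q=Q[m]; print(len(q),cv2.minAreaRect(q.astype(np.float32)) if len(q) else 0)
Qw=brd(P)
m=(P[...,2]>.068)&(P[...,2]<.082)&(abs(Qw[...,1]-129)<10)&(abs(Qw[...,0]+25)<25); q=Qw[m]
print('fin',len(q),np.percentile(q,[2,50,98],axis=0).round(1) if len(q) else 0)
plan([*(ctr+M@np.array([-.03,.1286])),.060],100.9); print(brd(read_state()['ee_pos']),read_state()['joint_positions'].round(2))
E
```

```text
268 ((1.9916019439697266, -18.035688400268555), (62.894657135009766, 35.270408630371094), 0.1735021024942398)
fin 752 [[-49.1 123.9]
 [-26.1 128.7]
 [ -1.  132.7]]
t 11.6 at [0.4844 0.1576 0.1574] ang 100.86 turn units -0.005 shift units [-0.005 -0.01   2.436] w 0.0402 F [ 0.8 -0.4 -0.5] grip 0.0 tilt [-0.  0.  1.]
[-30.19839968 129.01886   ] [ 0.53  0.3  -1.06  1.82  0.28  1.18  1.14]
```

View pics/w3.png

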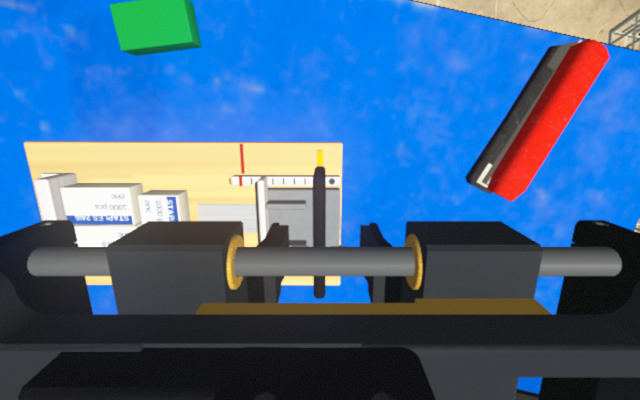

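The wrist view shows the box lying crosswise at (165,205), just in front of the laid boxes. The fin is at (320,230) between the open fingers, the yellow pointer is at (320,158) and the red mark at (242,158). The top camera puts the box at x=2, y=-18 mm, square to the board. I'll descend and close loosely.

>>> carry_out([
  [0,0,0.5,0,0,0],
  [0,0,0.8,0,0,0],
  [0,0,0.7,0,0,0],
  [0,0,0.35,0,0,0],
  [0,0,0.09,0,0,0],
  [0,0,0,0,0,0],
])

```text
time: 12.35
ee_pos: [0.485, 0.1578, 0.0605]
eef_rot: [-0.095, 0.996, 0.0, 0.0]
ft_force: [-0.2, -0.2, -0.2]
width: 0.04
grip_force: 0.0
```

>>> carry_out([
  [0,0,0,0,0,0],
  [0,0,0,0,0,0],
  [0,0,0,0,0,0],
  [0,0,0,0,0,0],
], fingers=11.5, force=15)

```text
time: 12.85
ee_pos: [0.4848, 0.1577, 0.0602]
eef_rot: [-0.095, 0.996, -0.0, 0.0]
ft_force: [-0.3, -0.2, 0.5]
width: 0.0136
grip_force: 0.0
```

Run:
```python
from h import *
plan([*(ctr+M@np.array([-.03,.054])),.060],100.9); print(brd(read_state()['ee_pos']))
```

```text
t 12.85 at [0.4848 0.1577 0.0602] ang 100.87 turn units -0.003 shift units [ 0.004 -1.876  0.006] w 0.0136 F [-0.3 -0.2  0.5] grip 0.0 tilt [0. 0. 1.]
[-29.8470854  129.05634128]
```

>>> carry_out([
  [0,-0.1,0,0,0,0],
  [0,-0.25,0,0,0,0],
  [0,-0.3,0,0,0,0],
  [0,-0.3,0,0,0,0],
  [0,-0.3,0,0,0,0],
  [0,-0.25,0,0,0,0],
  [0,-0.15,0,0,0,0],
  [0,-0.1,0,0,0,0],
  [0,-0.1,0,0,0,0],
  [0,0,0,0,0,0],
  [0,0,0,0,0,0],
])

```text
time: 14.22
ee_pos: [0.4987, 0.0851, 0.0602]
eef_rot: [-0.095, 0.995, -0.0, 0.0]
ft_force: [-0.6, 4.3, 2.9]
width: 0.0115
grip_force: 2.2
```

Run:
```python
from h import *
c=cam('wrist'); im=cv2.cvtColor(c['pixels'],cv2.COLOR_RGB2BGR)
cv2.imwrite('pics/w4.png',cv2.resize(im[60:260,200:440],None,fx=3,fy=3,interpolation=cv2.INTER_CUBIC))
plan([*(ctr+M@np.array([-.03,.054])),.060],100.9); print(brd(read_state()['ee_pos']))
```

```text
t 14.28 at [0.4987 0.0851 0.0602] ang 100.88 turn units -0.003 shift units [ 0.003 -0.028  0.006] w 0.0117 F [-1.9  4.2  2.8] grip 2.2 tilt [0. 0. 1.]
[-29.88986842  55.1234769 ]
```

View pics/w4.png

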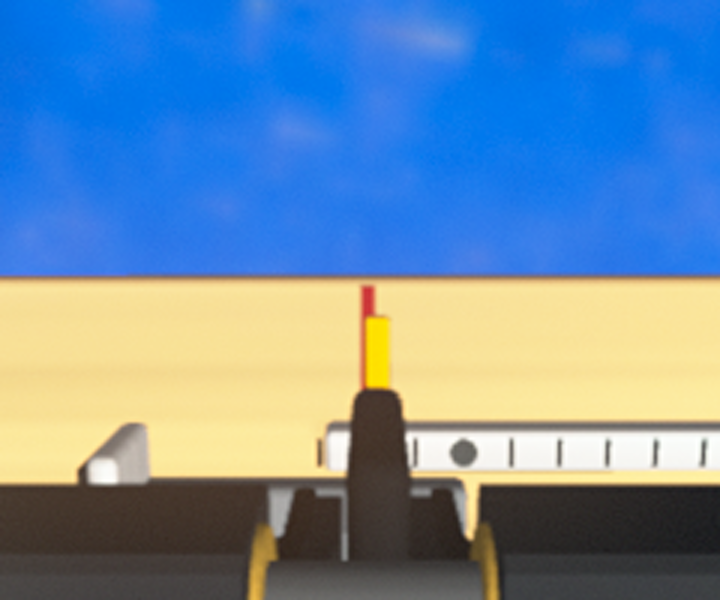

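The pointer (378,350) is about 10 px, or 2 mm, to the +y side of the red mark (368,300). I'll nudge 2 mm, hold, then slide along the fin in steps.

>>> carry_out([
  [0,-0.025,0,0,0,0],
  [0,-0.02,0,0,0,0],
  [0,0,0,0,0,0],
  [0,0,0,0,0,0],
  [0,0,0,0,0,0],
  [-0.1,0,0,0,0,0],
  [-0.15,0,0,0,0,0],
  [-0.15,0,0,0,0,0],
  [-0.1,0,0,0,0,0],
  [0,0,0,0,0,0],
])

```text
time: 15.52
ee_pos: [0.5178, 0.0873, 0.0594]
eef_rot: [-0.095, 0.995, 0.0, -0.001]
ft_force: [-2.0, 4.8, -2.8]
width: 0.0114
grip_force: 2.7
```

Run:
```python
from h import *
plan([*(ctr+M@np.array([.034,.0533])),.060],100.9); print(brd(read_state()['ee_pos']))
```

```text
t 15.53 at [0.5178 0.0873 0.0594] ang 100.91 turn units 0.001 shift units [-1.119 -0.009 -0.014] w 0.0114 F [-2.   4.8 -2.8] grip 2.7 tilt [-0.002 -0.     1.   ]
[-10.75762402  53.66875515]
```

>>> carry_out([
  [-0.1,0,0,0,0,0],
  [-0.12,0,0,0,0,0],
  [-0.12,0,0,0,0,0],
  [-0.12,0,0,0,0,0],
  [-0.12,0,0,0,0,0],
  [-0.12,0,0,0,0,0],
  [-0.12,0,0,0,0,0],
  [-0.1,0,0,0,0,0],
  [0,0,0,0,0,0],
  [0,0,0,0,0,0],
])

```text
time: 16.77
ee_pos: [0.5531, 0.0941, 0.0593]
eef_rot: [-0.095, 0.995, -0.0, -0.002]
ft_force: [-5.9, 4.4, 0.1]
width: 0.0116
grip_force: 4.6
```

Run:
```python
from h import *
plan([*(ctr+M@np.array([.034,.0533])),.060],100.9); print(brd(read_state()['ee_pos']))
```

```text
t 16.77 at [0.5531 0.0941 0.0593] ang 100.92 turn units 0.002 shift units [-0.219 -0.009 -0.019] w 0.0116 F [-5.9  4.4  0.1] grip 4.6 tilt [-0.003 -0.     1.   ]
[25.24395536 53.6789083 ]
```

Force along x is about 6 N, so the lever is moving. I'll go on in small steps until it meets its stop.

>>> carry_out([
  [-0.08,0,0,0,0,0],
  [-0.08,0,0,0,0,0],
  [-0.08,0,0,0,0,0],
  [0,0,0,0,0,0],
  [0,0,0,0,0,0],
])

```text
time: 17.4
ee_pos: [0.5585, 0.0952, 0.0582]
eef_rot: [-0.095, 0.995, -0.001, -0.006]
ft_force: [-23.1, -0.2, 11.1]
width: 0.0115
grip_force: 16.7
```

Run:
```python
from h import *
plan([*(ctr+M@np.array([.034,.0533])),.060],100.9); print(brd(read_state()['ee_pos']))
c=cam('wrist'); im=cv2.cvtColor(c['pixels'],cv2.COLOR_RGB2BGR); a=cv2.resize(im[:260,180:460],None,fx=2,fy=2)
k=cam('top'); b=cv2.cvtColor(k['pixels'],cv2.COLOR_RGB2BGR)[150:235,270:370]
s=cv2.cvtColor(cam('side')['pixels'],cv2.COLOR_RGB2BGR)[190:275,255:345]
f=lambda i:cv2.resize(i,(240,230),interpolation=cv2.INTER_CUBIC)
o=np.zeros((520,800,3),np.uint8); o[:520,:560]=a; o[:230,560:]=f(b); o[230:460,560:]=f(s); cv2.imwrite('pics/w5.png',o)
```

```text
t 17.4 at [0.5585 0.0952 0.0582] ang 100.94 turn units 0.005 shift units [-0.083 -0.012 -0.046] w 0.0115 F [-23.1  -0.2  11.1] grip 16.7 tilt [-0.013  0.001  1.   ]
[30.67557148 53.78777223]
```

View pics/w5.png

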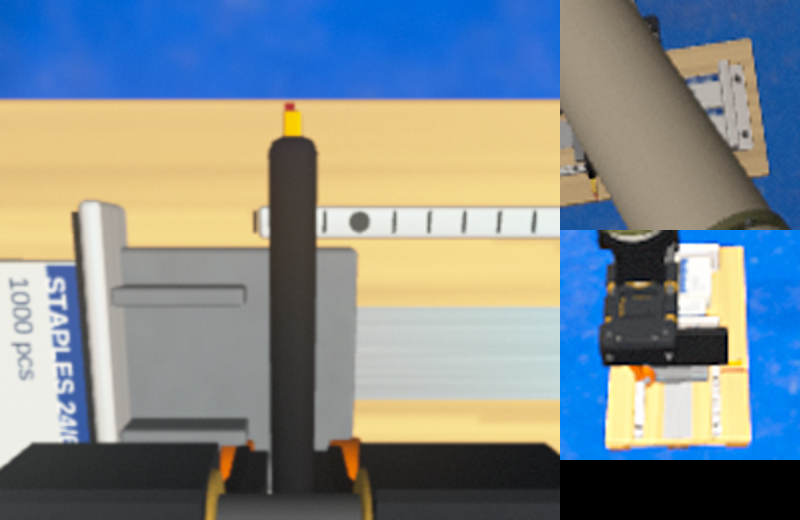

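The pointer (292,122) covers the red mark (290,105). The box lies against the leg face, and the 23 N along x at TCP x = 31 mm says the lever is at its stop (31 mm expected). I'll ease the push a little.

>>> carry_out([
  [0.04,0,0,0,0,0],
  [0,0,0,0,0,0],
  [0,0,0,0,0,0],
  [0,0,0,0,0,0],
])

```text
time: 18.05
ee_pos: [0.558, 0.0952, 0.0584]
eef_rot: [-0.095, 0.995, -0.001, -0.005]
ft_force: [-18.4, 1.1, 6.0]
width: 0.0113
grip_force: 11.5
```

Run:
```python
from h import *
plan([*(ctr+M@np.array([.034,.0533])),.060],100.9); s=read_state(); print(brd(s['ee_pos']),'board force',s['ft_force'][:2]@M)
P=pts(cam('side')); Q=brd(P); m=(P[...,2]>.031)&(P[...,2]<.041)&(abs(Q[...,0])<40)&(Q[...,1]<-5)&(Q[...,1]>-100)
q=Q[m];print(len(q),np.percentile(q,[1,99],axis=0).round(1))
```

```text
t 18.05 at [0.558  0.0952 0.0584] ang 100.94 turn units 0.005 shift units [-0.093 -0.013 -0.041] w 0.0113 F [-18.4   1.1   6. ] grip 11.5 tilt [-0.01   0.001  1.   ]
[30.26195804 53.82244671] board force [-17.85369326   4.50892511]
163 [[-31.2 -98.8]
 [  2.2 -10.5]]
```

```bash
python3 -c "
from h import *
print(r.close_job())"
```

```text
the job is handed in; nothing more can be done
None
```

I handed the job in at about 18 s: the box was laid crosswise on its spot and the leg held with about 4.5 N, pointer within about 1 mm of the mark. The lever was pressed against its closed stop, judged from push force and position, not seen directly; the hand-in call gave no verdict.

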